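# Check and tighten the screw caps before shelving the jars

## Robot

A 6-joint arm with a two-finger parallel gripper is mounted at the origin on a cart in front of the work surface, level with it; the furniture and walls round the work are solid. World frame = base frame: x ahead of the robot, y to its left, z up, the work surface at z = 0. Lengths are in mm, angles in rad, forces in N, time in s.
With the tool pointing down it reaches from about 300 to 875 mm from the base axis. Payload 4.2 kg.
Tool frame: the origin (TCP) lies midway between the tips of the shut fingers; the grasp point (between the pads) lies 19 mm behind it; z points along the fingers, y is the line along which they close (so a half turn about z gives the same grasp; the last joint's range is limited). The gripper opens to 85 mm and grips with 20 to 120 N. Pads are 22 mm wide; open, the fingers measure 114 mm over their backs; the gripper's body (76 mm by 85 mm) begins 54 mm behind the grasp point. The pads swing forward as they close: fully open they stand 13 mm farther back than shut.
Start: joints at [-1.291, 0.32, 1.565, -0, 1.257, -0.02], TCP at [169.817, -549.367, 231.338] pointing down, gripper open.
Joint ranges: [-3.11, 3.11], [-0.84, 2.01], [0.21, 2.61], [-1.34, 4.49], [0.05, 2.63], [-2.56, 2.56]. Speed limits (rad/s): [2.57, 2.57, 3.14, 3.14, 3.14, 3.14].

## Interface

Orientations are given as a unit quaternion [x, y, z, w].
In Python, from workcell import robot gives the robot as it stands. The module is installed in compiled form; this text tells all that it offers.
- The arm moves only by the shell command python3 -m handwheel 'ROWS' [OPENING] [FORCE]. ROWS is JSON, a list of rows, each an object of numbers: "tx", "ty", "tz": the shift along the world's x, y, z in m; "wx", "wy", "wz": the turn, a rotation vector about the world's x, y, z in degrees. A call has 1 to 10 rows; each row shifts and turns the commanded pose from where the row before left it; what a row does not reach is not made up. A row lasts 1/8 s, in which the tool goes at most 62.5 mm and 10.7 degrees, less where a joint would pass 70% of its speed; a pose out of reach is approached as far as the arm can. A call is refused whole if a number of a shift passes 0.0625 or a number of a turn 10.7, either way. A call with a gripper value outside its range is refused whole. OPENING is the closure, from 0 (fully open) to 1 (shut), set as the call begins (- or left out, the last holds). The fingers move at their own pace and stop on an object; FORCE is the grip in N (left out, the last holds). Time passes only in rows, so rows that do not move let the fingers close. It gives the time, the measured TCP pose, the force, the opening and the grip force at its end, in the units of the state.
- robot.get_state(): the state, without advancing time (a new reading comes with each control period).
- robot.capture(name): name is "scene" or "side" or "wrist"; returns (picture, depth): 400x640x3 uint8, red, green, blue; 400x640 float32, mm along the optical axis (not along the pixel's ray), 0 where there is no reading.
- robot.camera_model(name): a dict with "intrinsics" (3x3 intrinsics, pixels), "pose" (4x4, takes a point from camera to world coordinates). Camera axes: x right, y down, z forward; pixel columns grow to the right and rows downward; lengths in mm; the calibration is good to about 2 mm. The wrist camera is an equidistant fisheye: a pixel r from the principal point sees the ray r / f radians off the axis. A picture is of the moment at which its call begins: read the wrist's pose just before it. camera_model takes no time and is no camera call; for the wrist camera it gives the pose at the moment of the call.
- robot.hand_in(): hands the job in; it is judged then, once.
The state is a dict: "clock": time; "joint_positions": joint angles; "joint_vel": joint speeds; "joint_efforts": joint torques, N m; "eef_pos": TCP position; "eef_rot": TCP orientation; "force": force on the tool from outside, world axes, zero at the start; "ft_torque": the same for the moment, N m; "opening": finger opening in mm; "grasp_force": force on a finger pad.
Only numpy, scipy, OpenCV 4.12 (cv2) and the standard library are available. Lean on these libraries where they do the work, as an engineer would, in place of code of your own. Each camera call takes 0.05 s, during which the arm holds its last target. There are 200 camera calls.

## Task

Check the screw caps of the two jars, the tall jar first and then the short one: stand the jar in the square holder so that it cannot turn, tug its cap round by the rim, and if it is loose turn it clockwise until it is fully tight; then stand the jar upright on the low plywood shelf. Carry the jars by their bodies, never by their caps, do not tip them over, and leave the mug, the tape measure, the screwdriver and the bolt where they are.

Things in the scene. Friction and masses are not known exactly. Their poses are not given: they have to be found in the camera images.
- tall_jar: tall white plastic jar, square 50 x 50 mm with slightly rounded edges, body 88 mm high, 114 mm high with its cap, about 0.33 kg, standing loose. Origin at the centre of its underside, z up, x and y square to its sides. Take it by two opposite sides, below the cap and some 65 mm above its underside. Loose on the bench, it turns along when the cap is turned.
- tall_cap: Black ribbed screw cap of the tall jar, 42 mm across, 24 mm high. Origin on its axis at the underside: 90 mm above the jar's underside when tight, 2 mm above the square shoulder; z up. Clockwise (from above) tightens. Up to 0.75 rad loose, or tight; the tight yaw is unmarked and differs per jar. Loose, it turns against 0.08 N m, rising 1 mm per rad; at the stop it turns no further. Cannot come off.
- short_jar: short white plastic jar, like the tall one but its body is 60 mm high, 86 mm with its cap, about 0.27 kg. Origin at the centre of its underside, z up, x and y square to its sides. Take it by two opposite sides, some 42 mm above its underside.
- short_cap: Black ribbed screw cap of the short jar, the same kind as the tall jar's (42 mm across, 24 mm high, 0.08 N m drag, tight or up to 0.75 rad loose, 1 mm rise per rad, clockwise tightens, unmarked tight yaw). Origin on its axis at the underside, 62 mm above the jar's underside when tight.
- jar_holder: fixed aluminium holder on the bench: a low square pocket, 58 mm inside at the floor, open at the top, walls 12 mm thick and bevelled inside; pocket floor 6 mm and wall tops 26 mm above the bench; its base plate is 84 x 120 mm. Origin at the centre of its underside, x and y square to the pocket's sides. A jar stands in it with 4 mm of play all round and cannot turn more than about 0.2 rad.
- low_shelf: fixed low plywood shelf, an open board 260 mm (its x) by 140 mm (its y) with lips 8 mm high along the two long edges, 124 mm apart inside. Origin at the centre of its footprint on the bench.
- shelf_top (a point): centre of the upper face of the low plywood shelf, 45 mm above the bench; axes as those of the shelf.
- mug: enamel mug, 82 mm wide, 91 mm high; bystander. Origin at the centre of its underside.
- tape_measure: yellow tape measure, 33 x 88 x 64 mm; bystander. Origin at the centre of its underside.
- screwdriver: red screwdriver, 233 mm long, lying; bystander. Origin at the middle of its underside.
- bolt: steel hexagon bolt 72 mm high, standing on its head; bystander. Origin at the centre of its underside.
Not all that is in view belongs to the job. Leave any orange or purple look-alike of the short_jar alone.

How it is judged (in metres and radians):
On the way, in this order (a step that is already met when the one before it is completed fails the run):
1. the tall jar stands in the holder, its cap is held by the fingers and is fully tight (horizontal distance between tall_jar and jar_holder below 0.008 m and height (world z) of tall_jar below 0.01 m and contact force between the fingers and tall_cap above 2 N and z of tall_cap in the frame of tall_jar below 0.09015 m), for 0.2 s.
2. the short jar stands in the holder, its cap is held by the fingers and is fully tight (horizontal distance between short_jar and jar_holder below 0.008 m and height (world z) of short_jar below 0.01 m and contact force between the fingers and short_cap above 2 N and z of short_cap in the frame of short_jar below 0.06215 m), for 0.2 s.
At the end, for the whole second after the job is handed in: Both jars stand upright (within 0.08 rad) and at rest, released, on the board of the low plywood shelf, and both caps are tight: within 0.15 mm of their lowest height, that is within 0.15 rad of the stop (z of tall_cap in the frame of tall_jar below 0.09015 m and z of short_cap in the frame of short_jar below 0.06215 m and z of tall_jar in the frame of shelf_top between -0.004 and 0.005 m and z of short_jar in the frame of shelf_top between -0.004 and 0.005 m and horizontal distance between each of tall_jar, short_jar and shelf_top below 0.14 m and angle between each of tall_jar, short_jar's own z axis and vertical below 0.08 rad and linear speed of each of tall_jar, short_jar below 0.02 m/s); the robot touches nothing.
It fails at once if the tall jar is lifted by its cap (contact force between the fingers and tall_cap above 2 N and height (world z) of tall_jar above 0.06 m).
It fails at once if the short jar is lifted by its cap (contact force between the fingers and short_cap above 2 N and height (world z) of short_jar above 0.06 m).
It fails at once if a jar is tipped over (angle between any of tall_jar, short_jar's own z axis and vertical above 0.7 rad).
It fails at once if a bystander (mug, tape measure, screwdriver, bolt) is moved by more than 30 mm (distance of any of mug, tape_measure, screwdriver, bolt from where it was at the start of the episode above 0.03 m).
It also fails if it takes over 72 s, if anything falls off the work surface, if the arm or the gripper's body presses on something with over 40 N, if the wrist force passes 120 N, or if a joint passes its speed limit or range.

## Working session

There is one attempt and no reset: what is moved stays moved. The work goes in short steps, Python scripts to look and compute and a shell command to move; the robot and the scene stay as the last step left them, time stands still between calls to the robot, and variables do not carry over. Pictures are saved under pics/ and viewed, at most 10 in all, crops included, and the job is handed in when it is done.

```bash
mkdir -p pics
python3 - <<'E'
from workcell import robot
import cv2,numpy as np
s=robot.get_state();print(s)
for n in ["scene","side"]:
    p,d=robot.capture(n);m=robot.camera_model(n)
    np.savez(n+".npz",p=p,d=d,K=m["intrinsics"],T=m["pose"])
    cv2.imwrite(f"pics/{n}0.png",p[...,::-1]);print(n,m)
E
```

```text
{'clock': 0.0, 'joint_positions': array([-1.29095506e+00,  3.20289300e-01,  1.56566999e+00, -2.73461673e-05,
        1.25742358e+00, -2.00103493e-02]), 'joint_vel': array([-0.00193864,  0.00125766, -0.00068911, -0.00155913,  0.00070263,
       -0.00076533]), 'joint_efforts': array([ 1.14251878e-03, -4.15529251e+01, -2.34162498e+01, -1.27595076e-04,
        8.10416881e-03,  2.40051008e-05]), 'eef_pos': array([ 169.6965508 , -548.88419879,  230.48727805]), 'eef_rot': array([ 9.88781135e-01,  1.49368894e-01, -1.28854944e-04, -8.85877019e-04]), 'force': array([ 0.20405184, -0.20918581, -0.77760783]), 'ft_torque': array([ 0.04789641, -0.02177814,  0.04480036]), 'grasp_force': 0.0, 'opening': 85.30115230287679}
scene {'intrinsics': array([[412.82229082,   0.        , 320.59501042],
       [  0.        , 412.82229082, 198.33352624],
       [  0.        ,   0.        ,   1.        ]]), 'pose': array([[-5.45376771e-01, -3.51085167e-01,  7.61119822e-01,
        -3.60423568e+02],
       [-8.38181137e-01,  2.24025727e-01, -4.97257332e-01,
         5.29447253e+02],
       [ 4.06925205e-03, -9.09148876e-01, -4.16451393e-01,
         5.43175156e+02],
       [ 0.00000000e+00,  0.00000000e+00,  0.00000000e+00,
         1.00000000e+00]])}
side {'intrinsics': array([[438.48539578,   0.        , 309.22568123],
       [  0.        , 438.48539578, 203.27719404],
       [  0.        ,   0.        ,   1.        ]]), 'pose': array([[ 9.99988779e-01, -1.54675440e-03, -4.47759100e-03,
         5.02433194e+02],
       [ 3.25592668e-03, -4.62146433e-01,  8.86797651e-01,
        -1.17837930e+03],
       [-3.44096088e-03, -8.86802279e-01, -4.62136211e-01,
         6.90671230e+02],
       [ 0.00000000e+00,  0.00000000e+00,  0.00000000e+00,
         1.00000000e+00]])}
```

View pics/scene0.png

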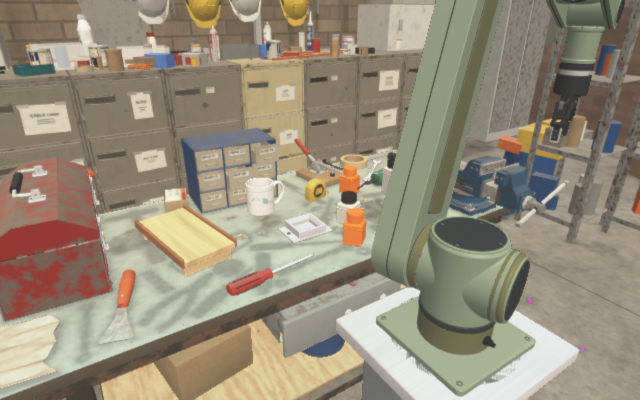

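View pics/side0.png

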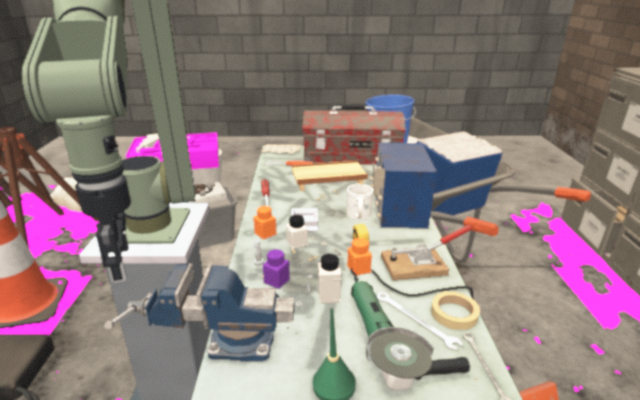

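The side view shows the tall white jar at (329,278), the short white jar at (297,235) and the holder at (303,218). The shelf is at (328,174) and the mug at (359,200). Look-alikes: orange at (264,222) and (360,256), purple at (276,268). Only the white jars with black caps fit the description, so next I'll take an enlarged crop and the coordinates.

```bash
cat > h.py <<'E'
import numpy as np,cv2
def load(n):
    z=np.load(n+".npz");return z["p"],z["d"],z["K"],z["T"]
def cloud(d,K,T):
    v,u=np.mgrid[:d.shape[0],:d.shape[1]]
    c=np.stack([(u-K[0,2])/K[0,0]*d,(v-K[1,2])/K[1,1]*d,d],-1)
    w=c@T[:3,:3].T+T[:3,3]; w[d==0]=np.nan; return w
def plane(uv,z,K,T):
    r=T[:3,:3]@np.linalg.inv(K)@np.array([*uv,1.]);o=T[:3,3]
    return o+r*(z-o[2])/r[2]
E
python3 - <<'E'
from h import *
out=[]
for n,(y0,y1,x0,x1) in {"side":(150,320,230,430),"scene":(150,260,230,400)}.items():
    p,d,K,T=load(n);w=cloud(d,K,T)
    np.save(n+"_w.npy",w)
    hsv=cv2.cvtColor(p,cv2.COLOR_RGB2HSV)
    ok=(w[...,2]>30)&(w[...,2]<130)&(w[...,0]>250)&(w[...,0]<900)&(abs(w[...,1])<700)
    for nm,m in {"black":ok&(hsv[...,2]<60),"white":ok&(hsv[...,1]<45)&(hsv[...,2]>150),"orange":ok&(hsv[...,1]>170)&(hsv[...,0]<16)}.items():
        k,l,st,c=cv2.connectedComponentsWithStats(m.astype(np.uint8))
        for i in range(1,k):
            if st[i,4]>40:
                q=w[l==i];print(n,nm,st[i],c[i].round(),np.percentile(q,5,0).round(),np.median(q,0).round(),np.percentile(q,95,0).round())
    out.append(cv2.resize(p[y0:y1,x0:x1],(800 if n=="side" else 510,600 if n=="side" else 330),interpolation=cv2.INTER_CUBIC))
p,d,K,T=load("side");c=cv2.resize(p[160:310,230:430],(800,600),interpolation=cv2.INTER_CUBIC)
cv2.imwrite("pics/crop1.png",c[...,::-1])
E
```

```text
side black [291 216  12  11 105] [296. 221.] [ 446. -123.   70.] [ 460. -117.   82.] [474. -99.  86.]
side black [322 255  16  15 187] [329. 262.] [ 529. -361.   98.] [ 543. -354.  111.] [ 559. -333.  114.]
side white [316 138   9  11  82] [320. 143.] [526. 487.  74.] [538. 497.  91.] [554. 505. 110.]
side white [347 184  27  32 653] [360. 198.] [621.   2.  35.] [654.  46.  68.] [691. 111.  87.]
side white [286 217  22  24 265] [297. 232.] [ 433. -131.   32.] [ 463. -121.   50.] [488. -98.  64.]
side white [254 240   8  16  97] [257. 247.] [ 353. -212.   33.] [ 360. -208.   55.] [ 367. -199.   72.]
side white [392 241  51  19 392] [418. 250.] [ 718. -228.   33.] [ 787. -222.   54.] [ 833. -203.   64.]
side white [319 262  23  32 540] [330. 280.] [ 522. -367.   34.] [ 545. -364.   66.] [ 568. -348.   87.]
side white [ 243  287   52   36 1029] [270. 303.] [ 373. -505.   73.] [ 419. -488.  112.] [ 462. -455.  115.]
side white [187 296  16  24 269] [194. 309.] [ 251. -496.   70.] [ 262. -493.   93.] [ 279. -462.   97.]
side white [392 324  42  36 166] [413. 336.] [ 672. -577.   57.] [ 70
[... 864 characters left out ...]
cene white [486 180  12   8  49] [492. 184.] [ 261. -480.   95.] [ 282. -465.   96.] [ 292. -451.  102.]
scene white [ 92 186   8  21  59] [ 95. 197.] [784. 481.  72.] [789. 487.  87.] [807. 491. 117.]
scene white [166 189  14  12 149] [172. 195.] [765. 271.  47.] [801. 291.  48.] [838. 309.  50.]
scene white [336 201  25  15 173] [345. 207.] [ 438. -121.   32.] [452. -77.  55.] [472. -69.  62.]
scene white [ 99 226  10  26  96] [103. 241.] [523. 494.  73.] [530. 501.  90.] [552. 505. 115.]
scene orange [340 166  19  21 304] [349. 177.] [ 600. -241.   33.] [ 612. -212.   58.] [ 637. -199.   86.]
scene orange [344 209  22  29 480] [355. 223.] [334. -58.  34.] [350. -35.  59.] [369. -18.  86.]
```

View pics/crop1.png

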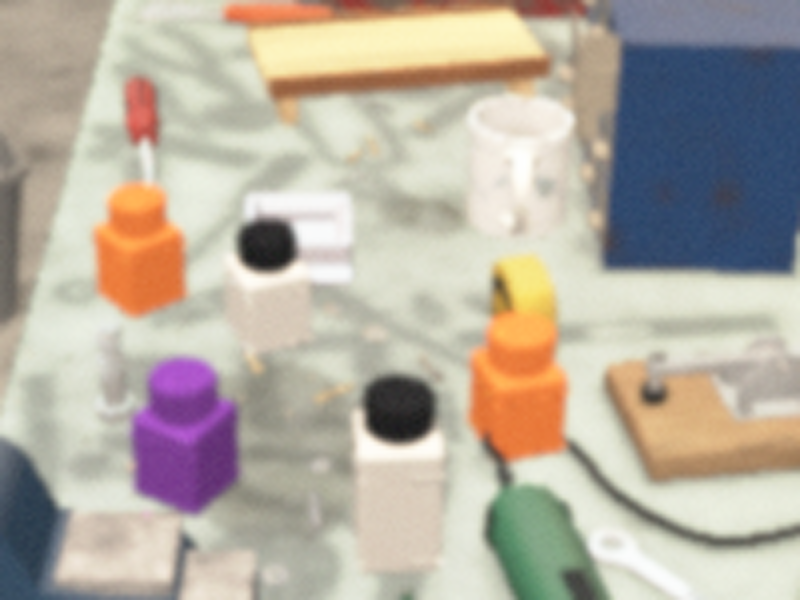

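The crop confirms it: short white jar with black cap at crop (267,280), tall white jar at (400,470). The orange jars at (140,250) and (520,380) and the purple one at (185,430) are the look-alikes. Next I'll fit the shapes.

Run:
```python
from h import *
W=[];
for n in["side","scene"]:
    w=np.load(n+"_w.npy");p=load(n)[0];W.append(np.c_[w.reshape(-1,3),p.reshape(-1,3)])
def box(name,x,y,z,cond=None):
    for Q,nn in((W[0],"side"),(W[1],"scene"),(np.vstack(W),"both")):
        m=(Q[:,0]>x[0])&(Q[:,0]<x[1])&(Q[:,1]>y[0])&(Q[:,1]<y[1])&(Q[:,2]>z[0])&(Q[:,2]<z[1])
        q=Q[m]
        if len(q)<10: print(name,nn,len(q));continue
        r=cv2.minAreaRect(q[:,:2].astype(np.float32));print(name,nn,len(q),np.round(r[0],1),np.round(r[1],1),round(r[2],1),"z",np.percentile(q[:,2],[5,50,95]).round(1))
box("tall body",(500,590),(-385,-295),(15,80))
box("tall top",(500,590),(-385,-295),(84,92))
box("tall cap",(500,590),(-385,-295),(108,120))
box("short body",(415,505),(-150,-60),(15,55))
box("short top",(415,505),(-150,-60),(56,63))
box("short cap",(415,505),(-150,-60),(80,92))
box("holder top",(410,600),(-60,80),(20,32))
box("holder base",(410,600),(-60,100),(4,12))
box("shelf",(380,800),(120,420),(40,50))
box("shelf lips",(380,800),(120,420),(50,58))
box("tape",(560,720),(-180,-60),(20,80))
box("mug",(560,730),(-20,160),(20,100))
box("purple",(330,450),(-300,-180),(10,100))
box("orangeB",(580,670),(-290,-190),(10,100))
box("grinder",(560,760),(-560,-290),(15,120))
```

```text
tall body side 499 [ 535.2 -354.2] [36.8 68.1] 53.4 z [18.  48.8 76.5]
tall body scene 133 [ 551.2 -312.2] [35.6  7.9] 4.4 z [20.5 52.  77.6]
tall body both 632 [ 544.9 -339.2] [50.7 61. ] 2.6 z [18.1 49.3 76.9]
tall top side 107 [ 545.  -345.5] [47.3 42. ] 1.9 z [84.3 85.8 90.9]
tall top scene 25 [ 547.8 -316.9] [13.  36.9] 83.2 z [84.1 86.6 90.6]
tall top both 132 [ 544.8 -338.3] [47.  56.7] 2.4 z [84.3 86.  91. ]
tall cap side 164 [ 545.3 -341.5] [43.3 39.2] 68.2 z [108.9 112.  114. ]
tall cap scene 35 [ 551.1 -328.3] [21.6 41.1] 47.8 z [109.4 112.7 114.3]
tall cap both 199 [ 546.  -339.7] [47.3 39.2] 68.2 z [108.9 112.2 114.1]
short body side 258 [ 455.  -118.3] [35.1 66.8] 70.3 z [17.7 35.7 52.7]
short body scene 146 [450.  -94.2] [68.4 28.4] 67.0 z [18.4 39.8 53.8]
short body both 404 [ 460.6 -100.5] [53.7 60.2] 22.2 z [17.7 37.3 53.6]
short top side 59 [ 460.7 -104.6] [46.7 44.9] 22.6 z [56.2 57.6 62. ]
short top scene 81 [459.9 -96.3] [49.  50.4] 24.4 z [56.5 59.3 61.7]
short top both 140 [460.3 -99. ] [50.3 55.6] 22.6 z [56.3 58.6 62. ]
short cap side 102 [ 461.9 -104.5] [40
[... 1298 characters left out ...]
cene 1669 [671.5  74.1] [172. 116.] 89.7 z [24.2 68.9 94.9]
mug both 2669 [671.6  70.4] [179.  116.3] 89.9 z [23.8 67.  92.8]
purple side 628 [ 386.9 -254.6] [ 58.8 128.6] 44.7 z [14.7 56.6 84.5]
purple scene 0
purple both 628 [ 386.9 -254.6] [ 58.8 128.6] 44.7 z [14.7 56.6 84.5]
orangeB side 683 [ 629.2 -248.7] [57.4 79.2] 3.9 z [16.2 52.8 84.5]
orangeB scene 485 [ 626.7 -241.8] [54.4 91. ] 6.2 z [16.6 47.2 85.2]
orangeB both 1168 [ 627.6 -241.7] [58.2 89.5] 8.7 z [16.2 50.9 84.7]
grinder side 2227 [ 625.6 -440.9] [111.3 293.8] 20.1 z [28.1 53.3 72.1]
grinder scene 190 [ 602.4 -337.2] [79.5 81.4] 21.2 z [17.3 36.8 86.4]
grinder both 2417 [ 625.6 -440.9] [111.3 293.8] 20.1 z [25.7 52.3 72.7]
```

Fits: the tall jar is at (545,-339) with yaw about 2.5°, the short jar at (460.5,-100) with yaw about 22.5°. The holder is at (480,30) with yaw about 0, and the shelf at (568,321) with yaw about 10°. Sizes and heights agree with the given ones. I'm moving over the tall jar, closing along y to keep clear of the grinder.

```bash
python3 -m handwheel '[{"tx":0.047,"ty":0.026,"wz":-1.8},{"tx":0.047,"ty":0.026,"wz":-1.8},{"tx":0.047,"ty":0.026,"wz":-1.8},{"tx":0.047,"ty":0.026,"wz":-1.8},{"tx":0.047,"ty":0.026,"wz":-1.8},{"tx":0.047,"ty":0.026,"wz":-1.8},{"tx":0.047,"ty":0.026,"wz":-1.8},{"tx":0.047,"ty":0.026,"wz":-1.8},{"tz":0},{"tz":0}]' 0
python3 - <<'E'
from workcell import robot
import cv2,numpy as np
s=robot.get_state();m=robot.camera_model("wrist");p,d=robot.capture("wrist");print(m,s["eef_pos"],s["eef_rot"],s["joint_positions"])
np.savez("wrist1.npz",p=p,d=d,K=m["intrinsics"],T=m["pose"]);cv2.imwrite("pics/wrist1.png",p[...,::-1])
E
```

```text
{'intrinsics': array([[309.70691629,   0.        , 320.53901505],
       [  0.        , 309.70691629, 200.73632842],
       [  0.        ,   0.        ,   1.        ]]), 'pose': array([[ 2.95506197e-01, -9.19882954e-01, -2.57859338e-01,
         2.34496194e+02],
       [-9.55338551e-01, -2.85126268e-01, -7.76612092e-02,
        -5.28583467e+02],
       [-2.08324824e-03,  2.69292335e-01, -9.63056228e-01,
         3.73359124e+02],
       [ 0.00000000e+00,  0.00000000e+00,  0.00000000e+00,
         1.00000000e+00]])} [ 169.67209805 -548.94229866  230.53991082] [ 9.88786857e-01  1.49331389e-01 -1.23164508e-04 -8.19749767e-04] [-1.29102064e+00  3.20266231e-01  1.56556850e+00 -3.35418933e-05
  1.25741551e+00 -1.99981379e-02]invalid input
```

View pics/wrist1.png

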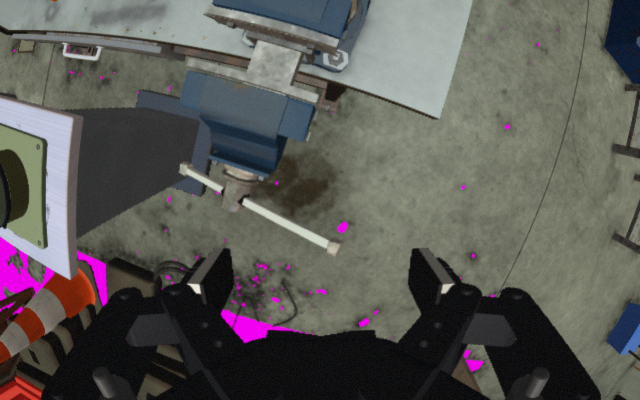

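The wrist view shows only floor and vice, because the call was refused and the arm never moved. I'll retry with float zeros and no gripper value.

```bash
python3 -m handwheel '[{"tx":0.047,"ty":0.026,"wz":-1.8},{"tx":0.047,"ty":0.026,"wz":-1.8},{"tx":0.047,"ty":0.026,"wz":-1.8},{"tx":0.047,"ty":0.026,"wz":-1.8},{"tx":0.047,"ty":0.026,"wz":-1.8},{"tx":0.047,"ty":0.026,"wz":-1.8},{"tx":0.047,"ty":0.026,"wz":-1.8},{"tx":0.047,"ty":0.026,"wz":-1.8},{"tz":0.0},{"tz":0.0}]'
```

```text
invalid input
```

```bash
python3 -m handwheel '[{"tx":0.047,"ty":0.026,"tz":0,"wx":0,"wy":0,"wz":-1.8}]'
```

```text
clock: 0.28
eef_pos: [215.3, -524.4, 230.8]
eef_rot: [0.991, 0.131, -0.0, 0.0]
force: [0.9, 0.2, -0.1]
opening: 85.7
grasp_force: 0.0
```

All six keys are needed in every row.

```bash
python3 -m handwheel '[{"tx":0.047,"ty":0.026,"tz":0,"wx":0,"wy":0,"wz":-1.8},{"tx":0.047,"ty":0.026,"tz":0,"wx":0,"wy":0,"wz":-1.8},{"tx":0.047,"ty":0.026,"tz":0,"wx":0,"wy":0,"wz":-1.8},{"tx":0.047,"ty":0.026,"tz":0,"wx":0,"wy":0,"wz":-1.8},{"tx":0.047,"ty":0.026,"tz":0,"wx":0,"wy":0,"wz":-1.8},{"tx":0.047,"ty":0.026,"tz":0,"wx":0,"wy":0,"wz":-1.8},{"tx":0.047,"ty":0.026,"tz":0,"wx":0,"wy":0,"wz":-1.8},{"tx":0,"ty":0,"tz":0,"wx":0,"wy":0,"wz":0}]' 0
python3 - <<'E'
from workcell import robot
import cv2,numpy as np
s=robot.get_state();m=robot.camera_model("wrist");p,d=robot.capture("wrist");print(s["eef_pos"],s["eef_rot"],s["joint_positions"])
np.savez("wrist1.npz",p=p,d=d,K=m["intrinsics"],T=m["pose"]);cv2.imwrite("pics/wrist2.png",p[...,::-1])
E
```

```text
clock: 1.27
eef_pos: [548.5, -339.1, 230.3]
eef_rot: [1.0, 0.027, -0.0, -0.0]
force: [0.4, -0.7, -0.1]
opening: 85.5
grasp_force: 0.0
[ 548.52084445 -339.06681708  230.30100135] [ 9.99648291e-01  2.65151464e-02 -4.08394344e-05 -4.89319399e-04] [-5.71867339e-01  4.31782586e-01  1.39303949e+00  7.87743450e-04
  1.31738941e+00  9.45694747e-01]
```

View pics/wrist2.png

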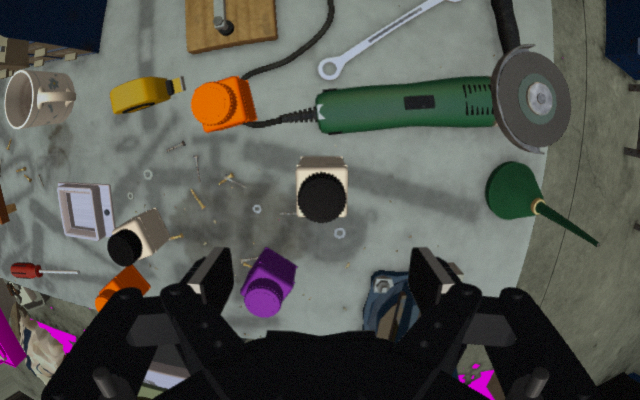

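The wrist view shows the tall cap at (322,197), the short jar at (130,240), the holder at (85,210), the purple jar at (267,280) and the grinder at y=105 px. There is free space on both y sides of the tall jar. I'll refine positions from the wrist depth.

```bash
cat >> h.py <<'E'
def fcloud(d,K,T):
    v,u=np.mgrid[:d.shape[0],:d.shape[1]]
    a=(u-K[0,2])/K[0,0];b=(v-K[1,2])/K[1,1];th=np.hypot(a,b)+1e-9
    t=np.tan(np.minimum(th,1.5))/th
    c=np.stack([a*t*d,b*t*d,d],-1);w=c@T[:3,:3].T+T[:3,3];w[(d==0)|(th>1.3)]=np.nan;return w
def box(Q,name,x,y,z):
    m=(Q[:,0]>x[0])&(Q[:,0]<x[1])&(Q[:,1]>y[0])&(Q[:,1]<y[1])&(Q[:,2]>z[0])&(Q[:,2]<z[1]);q=Q[m]
    if len(q)<8: print(name,len(q));return
    r=cv2.minAreaRect(q[:,:2].astype(np.float32));print(name,len(q),np.round(r[0],1),np.round(r[1],1),round(r[2],1),"z",np.percentile(q[:,2],[5,50,95]).round(1))
def boxes(Q):
    box(Q,"tall body",(500,590),(-385,-295),(15,84))
    box(Q,"tall top",(500,590),(-385,-295),(85,92));box(Q,"tall cap",(500,590),(-385,-295),(109,120))
    box(Q,"short body",(415,505),(-150,-60),(15,55));box(Q,"short top",(415,505),(-150,-60),(56,63));box(Q,"short cap",(415,505),(-150,-60),(81,92))
    box(Q,"holder top",(410,600),(-60,80),(22,32));box(Q,"holder base",(410,600),(-60,110),(3,12))
E
python3 - <<'E'
from h import *
p,d,K,T=load("wrist1");w=fcloud(d,K,T);boxes(w.reshape(-1,3))
for u,v in((322,197),(317,230),(323,161)):print(w[v,u].round())
E
```

```text
tall body 414 [ 547.4 -339. ] [45.2 50.9] 2.9 z [22.8 59.4 82.8]
tall top 723 [ 544.9 -339. ] [48.4 50.4] 3.4 z [85.6 87.6 89.1]
tall cap 1789 [ 544.3 -339.6] [43.2 42.1] 90.0 z [111.7 114.4 115.6]
short body 702 [ 475.9 -108.7] [68.2 35. ] 65.3 z [17.  36.2 52.8]
short top 428 [ 461.  -101.8] [50.8 51.5] 25.3 z [56.6 59.6 61.2]
short cap 723 [ 460.8 -101.4] [43.  42.1] 51.8 z [82.6 86.7 87.9]
holder top 731 [480.4  27.7] [85.2 82.8] 89.4 z [22.4 25.5 27.2]
holder base 1468 [483.2  14.1] [ 99.  132.7] 8.9 z [ 4.9  6.5 10.6]
[ 547. -340.  114.]
[ 473. -338.    0.]
[ 569. -340.   51.]
```

```bash
python3 -m handwheel '[{"tx":-0.004,"ty":0,"tz":-0.05,"wx":0,"wy":0,"wz":0},{"tx":0,"ty":0,"tz":-0.05,"wx":0,"wy":0,"wz":0},{"tx":0,"ty":0,"tz":-0.05,"wx":0,"wy":0,"wz":0},{"tx":0,"ty":0,"tz":-0.032,"wx":0,"wy":0,"wz":0},{"tx":0,"ty":0,"tz":0,"wx":0,"wy":0,"wz":0}]' 0
python3 -m handwheel '[{"tx":0,"ty":0,"tz":0,"wx":0,"wy":0,"wz":0},{"tx":0,"ty":0,"tz":0,"wx":0,"wy":0,"wz":0},{"tx":0,"ty":0,"tz":0,"wx":0,"wy":0,"wz":0},{"tx":0,"ty":0,"tz":0,"wx":0,"wy":0,"wz":0},{"tx":0,"ty":0,"tz":0,"wx":0,"wy":0,"wz":0},{"tx":0,"ty":0,"tz":0,"wx":0,"wy":0,"wz":0}]' 1 40
```

```text
clock: 1.95
eef_pos: [538.9, -341.1, 46.8]
eef_rot: [1.0, 0.024, -0.003, -0.002]
force: [0.2, -1.1, 0.8]
opening: 85.6
grasp_force: 0.0
clock: 2.7
eef_pos: [542.6, -341.9, 51.6]
eef_rot: [1.0, 0.024, 0.001, 0.001]
force: [-1.1, 1.3, 6.4]
opening: 49.6
grasp_force: 42.8
```

```bash
python3 -m handwheel '[{"tx":0,"ty":0,"tz":0.03,"wx":0,"wy":0,"wz":0},{"tx":0,"ty":0,"tz":0.05,"wx":0,"wy":0,"wz":0},{"tx":0,"ty":0.01,"tz":0.05,"wx":0,"wy":0,"wz":0},{"tx":-0.01,"ty":0.06,"tz":0,"wx":0,"wy":0,"wz":-0.5},{"tx":-0.01,"ty":0.06,"tz":0,"wx":0,"wy":0,"wz":-0.5},{"tx":-0.01,"ty":0.06,"tz":0,"wx":0,"wy":0,"wz":-0.5},{"tx":-0.01,"ty":0.06,"tz":0,"wx":0,"wy":0,"wz":-0.5},{"tx":-0.01,"ty":0.06,"tz":0,"wx":0,"wy":0,"wz":-0.5},{"tx":-0.01,"ty":0.06,"tz":0,"wx":0,"wy":0,"wz":-0.5},{"tx":-0.004,"ty":0,"tz":0,"wx":0,"wy":0,"wz":0}]'
python3 -m handwheel '[{"tx":0,"ty":0,"tz":0,"wx":0,"wy":0,"wz":0},{"tx":0,"ty":0,"tz":0,"wx":0,"wy":0,"wz":0}]'
python3 - <<'E'
from workcell import robot
from h import *
def grab(n,tag):
    m=robot.camera_model(n);p,d=robot.capture(n);np.savez(tag+".npz",p=p,d=d,K=m["intrinsics"],T=m["pose"]);cv2.imwrite("pics/%s.png"%tag,p[...,::-1])
    return (fcloud if n=="wrist" else cloud)(d,m["intrinsics"],m["pose"]).reshape(-1,3)
s=robot.get_state();print(s["eef_pos"],s["eef_rot"],s["joint_positions"])
for n in("wrist","scene","side"):
    Q=grab(n,n+"3");print(n)
    box(Q,"htop",(430,530),(-20,80),(22,30));box(Q,"hbase",(410,560),(-40,110),(3,12))
    box(Q,"jar",(430,530),(-20,80),(130,200));box(Q,"jarcap",(430,530),(-20,80),(232,245))
E
```

```text
clock: 3.95
eef_pos: [476.4, 32.1, 179.3]
eef_rot: [1.0, 0.001, -0.0, -0.0]
force: [-0.5, -0.9, -4.3]
opening: 49.3
grasp_force: 44.0
clock: 4.2
eef_pos: [478.1, 27.5, 179.3]
eef_rot: [1.0, -0.003, 0.0, 0.0]
force: [0.4, -0.3, -4.0]
opening: 49.1
grasp_force: 44.0
[478.08031275  27.48038993 179.33614749] [ 9.99996196e-01 -2.74425932e-03  1.13952222e-04  2.54494374e-04] [ 3.37440312e-02  2.11635306e-01  1.85697119e+00 -5.88441714e-04
  1.07277705e+00  1.61030992e+00]
wrist
htop 1241 [497.9  27.8] [81.5 49. ] 88.1 z [22.6 25.5 27.2]
hbase 3727 [487.8  28. ] [ 91.8 121.1] 0.3 z [4.8 6.2 8.1]
jar 3446 [494.8  27.8] [77.  21.6] 89.6 z [139.6 179.3 198.7]
jarcap 12398 [484.  30.] [100.   37.6] 89.9 z [233.7 241.1 243.3]
scene
htop 190 [480.9  30.9] [84.9 84.9] 0.4 z [22.4 24.3 26.5]
hbase 409 [479.5  30.6] [121.   84.5] 89.3 z [ 3.8  6.  10.8]
jar 660 [470.5  33.5] [74.3 45.6] 67.6 z [134.1 165.9 196.8]
jarcap 213 [477.3  30. ] [ 38.6 100.9] 8.6 z [232.7 238.9 243.2]
side
htop 77 [480.5  22.8] [83.6 80.2] 89.3 z [22.1 23.5 25.5]
hbase 121 [488.8  19.1] [ 83.  102.9] 64.1 z [ 3.3  6.  11.6]
jar 359 [481.   -2.4] [49.7 23.4] 4.7 z [133.1 165.1 196.3]
jarcap 21 [481.1  16. ] [39.9 40.2] 84.1 z [232.5 237.8 243.8]
```

```bash
python3 -m handwheel '[{"tx":0,"ty":0.001,"tz":-0.04,"wx":0,"wy":0,"wz":0},{"tx":0,"ty":0,"tz":-0.04,"wx":0,"wy":0,"wz":0},{"tx":0,"ty":0,"tz":-0.015,"wx":0,"wy":0,"wz":0},{"tx":0,"ty":0,"tz":-0.01,"wx":0,"wy":0,"wz":0},{"tx":0,"ty":0,"tz":-0.01,"wx":0,"wy":0,"wz":0},{"tx":0,"ty":0,"tz":-0.005,"wx":0,"wy":0,"wz":0},{"tx":0,"ty":0,"tz":0,"wx":0,"wy":0,"wz":0}]'
```

```text
clock: 5.22
eef_pos: [477.9, 29.6, 59.3]
eef_rot: [1.0, -0.002, 0.0, 0.0]
force: [0.4, -0.1, -3.9]
opening: 49.6
grasp_force: 44.1
```

```bash
python3 -m handwheel '[{"tx":0,"ty":0,"tz":-0.002,"wx":0,"wy":0,"wz":0},{"tx":0,"ty":0,"tz":0,"wx":0,"wy":0,"wz":0}]'
python3 -m handwheel '[{"tx":0,"ty":0,"tz":0,"wx":0,"wy":0,"wz":0},{"tx":0,"ty":0,"tz":0,"wx":0,"wy":0,"wz":0},{"tx":0,"ty":0,"tz":0,"wx":0,"wy":0,"wz":0},{"tx":0,"ty":0,"tz":0,"wx":0,"wy":0,"wz":0},{"tx":0.002,"ty":0,"tz":0.03,"wx":0,"wy":0,"wz":0},{"tx":0,"ty":0,"tz":0.009,"wx":0,"wy":0,"wz":0},{"tx":0,"ty":0,"tz":0,"wx":0,"wy":0,"wz":0}]' 0
python3 - <<'E'
from workcell import robot
from h import *
s=robot.get_state();print(s["eef_pos"],s["eef_rot"],s["ft_torque"])
for n in("scene","side"):
    m=robot.camera_model(n);p,d=robot.capture(n);K,T=m["intrinsics"],m["pose"]
    cv2.imwrite(f"pics/{n}4.png",p[...,::-1]);np.savez(n+"4.npz",p=p,d=d,K=K,T=T)
    Q=cloud(d,K,T).reshape(-1,3);print(n);box(Q,"shoulder",(440,520),(-10,70),(90,97));box(Q,"body",(440,520),(-10,70),(35,85));box(Q,"cap",(440,520),(5,55),(100,122))
p,d,K,T=load("side4");u,v,_=K@np.linalg.inv(T)[:3]@np.array([480,29,90,1]);u/=_;v/=_
x,y=int(u),int(v);a=p[y-45:y+45,x-60:x+60]
p,d,K,T=load("scene4");u,v,_=K@np.linalg.inv(T)[:3]@np.array([480,29,90,1]);x,y=int(u/_),int(v/_);b=p[max(0,y-45):y+45,x-60:x+60]
cv2.imwrite("pics/crop4.png",np.hstack([cv2.resize(a,(400,300),interpolation=2),cv2.resize(b,(400,300),interpolation=2)])[...,::-1])
E
```

```text
clock: 5.48
eef_pos: [478.2, 29.7, 57.7]
eef_rot: [1.0, -0.002, 0.001, 0.0]
force: [0.5, 0.2, -2.9]
opening: 49.7
grasp_force: 44.1
clock: 6.35
eef_pos: [480.1, 29.6, 96.7]
eef_rot: [1.0, -0.002, 0.001, 0.0]
force: [-0.0, 0.2, -0.2]
opening: 85.4
grasp_force: 0.0
[480.06211111  29.6393119   96.65248638] [ 9.99997871e-01 -1.96116603e-03  6.41891989e-04  1.00996531e-05] [ 0.00348321 -0.01514472 -0.00627324]
scene
shoulder 86 [476.6  33.2] [50.4 47.5] 86.3 z [90.2 92.9 95.3]
body 429 [467.5  44.6] [66.9 37.4] 48.4 z [37.3 60.1 83.1]
cap 183 [477.3  35.7] [41.6 39.7] 64.0 z [102.  116.8 120.3]
side
shoulder 39 [479.2  17.4] [45.9 31.7] 0.8 z [90.2 91.5 93.8]
body 242 [480.4   5.8] [49.6 15.2] 1.5 z [37.9 60.4 81.9]
cap 55 [480.5  24.5] [42.8 34.2] 0.1 z [101.1 111.  119. ]
```

View pics/crop4.png

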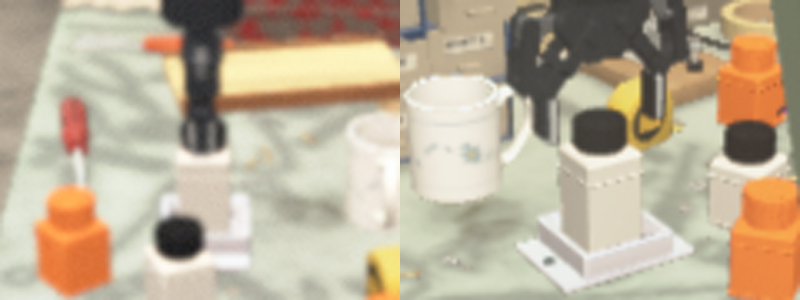

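The crop shows the tall jar seated upright in the holder, with the open fingers beside its cap. Joint 6 is near its range for clockwise turning, so I'll turn the open hand 80° anticlockwise first.

```bash
python3 -m handwheel '[{"tx":0,"ty":0,"tz":0,"wx":0,"wy":0,"wz":10},{"tx":0,"ty":0,"tz":0,"wx":0,"wy":0,"wz":10},{"tx":0,"ty":0,"tz":0,"wx":0,"wy":0,"wz":10},{"tx":0,"ty":0,"tz":0,"wx":0,"wy":0,"wz":10},{"tx":0,"ty":0,"tz":0,"wx":0,"wy":0,"wz":10},{"tx":0,"ty":0,"tz":0,"wx":0,"wy":0,"wz":10},{"tx":0,"ty":0,"tz":0,"wx":0,"wy":0,"wz":10},{"tx":0,"ty":0,"tz":0,"wx":0,"wy":0,"wz":10},{"tx":0,"ty":0,"tz":0,"wx":0,"wy":0,"wz":0}]' 0
python3 -m handwheel '[{"tx":0,"ty":0,"tz":0,"wx":0,"wy":0,"wz":0},{"tx":0,"ty":0,"tz":0,"wx":0,"wy":0,"wz":0},{"tx":0,"ty":0,"tz":0,"wx":0,"wy":0,"wz":0},{"tx":0,"ty":0,"tz":0,"wx":0,"wy":0,"wz":0},{"tx":0,"ty":0,"tz":0,"wx":0,"wy":0,"wz":0},{"tx":0,"ty":0,"tz":0,"wx":0,"wy":0,"wz":0}]' 1 30
python3 -c "
from workcell import robot
s=robot.get_state();print(s['eef_pos'],s['eef_rot'],s['ft_torque'],s['joint_positions'])"
```

```text
clock: 7.58
eef_pos: [479.2, 29.6, 95.5]
eef_rot: [0.768, 0.641, -0.001, -0.001]
force: [-0.4, 0.2, 0.2]
opening: 85.1
grasp_force: 0.0
clock: 8.32
eef_pos: [480.0, 29.6, 96.5]
eef_rot: [0.767, 0.641, 0.0, 0.0]
force: [0.9, -0.8, 1.2]
opening: 41.0
grasp_force: 31.3
[479.98729031  29.60696328  96.46523618] [7.67330799e-01 6.41251408e-01 1.95439870e-04 1.96443814e-04] [-0.0139795  -0.11076436  0.02238951] [ 3.77363665e-02  3.07973510e-01  1.96804787e+00 -9.40826465e-05
  8.65021709e-01  2.16337604e-01]
```

Gripped the cap (41 mm). Now tugging clockwise in stages.

```bash
T='from workcell import robot
s=robot.get_state();print(s["ft_torque"].round(3),s["joint_positions"][5].round(3))'
python3 -m handwheel '[{"tx":0,"ty":0,"tz":0,"wx":0,"wy":0,"wz":-5},{"tx":0,"ty":0,"tz":0,"wx":0,"wy":0,"wz":-5},{"tx":0,"ty":0,"tz":0,"wx":0,"wy":0,"wz":-5}]'; python3 -c "$T"
python3 -m handwheel '[{"tx":0,"ty":0,"tz":0,"wx":0,"wy":0,"wz":-5},{"tx":0,"ty":0,"tz":0,"wx":0,"wy":0,"wz":-5}]'; python3 -c "$T"
```

```text
clock: 8.7
eef_pos: [479.9, 28.4, 96.7]
eef_rot: [0.844, 0.536, -0.001, 0.001]
force: [0.2, -6.1, 3.2]
opening: 41.3
grasp_force: 31.6
[-1.067 -0.139  0.604] 0.479
clock: 8.95
eef_pos: [480.2, 28.9, 96.8]
eef_rot: [0.888, 0.46, -0.0, 0.001]
force: [-0.9, -4.4, 4.4]
opening: 40.7
grasp_force: 31.8
[-1.02   0.414  0.715] 0.653
```

```bash
T='from workcell import robot
s=robot.get_state();print(s["ft_torque"].round(3),s["joint_positions"][5].round(3))'
python3 -m handwheel '[{"tx":0,"ty":0,"tz":0,"wx":0,"wy":0,"wz":-7},{"tx":0,"ty":0,"tz":0,"wx":0,"wy":0,"wz":-7},{"tx":0,"ty":0,"tz":0,"wx":0,"wy":0,"wz":-7}]'; python3 -c "$T"
python3 -m handwheel '[{"tx":0,"ty":0,"tz":0,"wx":0,"wy":0,"wz":-7},{"tx":0,"ty":0,"tz":0,"wx":0,"wy":0,"wz":-7},{"tx":0,"ty":0,"tz":0,"wx":0,"wy":0,"wz":0},{"tx":0,"ty":0,"tz":0,"wx":0,"wy":0,"wz":0},{"tx":0,"ty":0,"tz":0,"wx":0,"wy":0,"wz":0}]'; python3 -c "$T"
```

```text
clock: 9.32
eef_pos: [478.2, 28.8, 96.8]
eef_rot: [0.957, 0.29, -0.002, 0.001]
force: [-8.3, -4.2, 9.4]
opening: 41.3
grasp_force: 33.6
[-0.766  1.089  0.649] 1.021
clock: 9.95
eef_pos: [478.2, 28.9, 96.8]
eef_rot: [0.985, 0.172, -0.002, 0.001]
force: [-4.9, -3.1, 8.6]
opening: 41.3
grasp_force: 32.8
[-0.543  0.779  0.173] 1.263
```

The torque climbs to about 0.7 N m, far above the 0.08 N m drag, and stays there while the fingers slip. So the cap is at its stop. I'll release it, square the hand up and take the body.

```bash
python3 -m handwheel '[{"tx":0,"ty":0,"tz":0,"wx":0,"wy":0,"wz":0},{"tx":0,"ty":0,"tz":0,"wx":0,"wy":0,"wz":0},{"tx":0,"ty":0,"tz":0,"wx":0,"wy":0,"wz":0},{"tx":0.001,"ty":0,"tz":0,"wx":0,"wy":0,"wz":-8},{"tx":0.001,"ty":0,"tz":0,"wx":0,"wy":0,"wz":-8},{"tx":0,"ty":0,"tz":0,"wx":0,"wy":0,"wz":-7},{"tx":0,"ty":0,"tz":0,"wx":0,"wy":0,"wz":0}]' 0
python3 - <<'E'
from workcell import robot
from h import *
s=robot.get_state();print(s["eef_pos"],s["eef_rot"],s["ft_torque"])
for n in("scene","side","wrist"):
    m=robot.camera_model(n);p,d=robot.capture(n);K,T=m["intrinsics"],m["pose"]
    cv2.imwrite(f"pics/{n}5.png",p[...,::-1]);np.savez(n+"5.npz",p=p,d=d,K=K,T=T)
    Q=(fcloud if n=="wrist" else cloud)(d,K,T).reshape(-1,3);print(n);box(Q,"shoulder",(440,520),(-10,70),(90,97));box(Q,"body",(440,520),(-10,70),(35,85));box(Q,"cap",(440,520),(5,55),(100,122))
p,d,K,T=load("wrist5");cv2.imwrite("pics/crop5.png",cv2.resize(p[90:290,180:460],(700,500),interpolation=2)[...,::-1])
E
```

```text
clock: 10.82
eef_pos: [481.8, 29.7, 96.2]
eef_rot: [1.0, -0.027, -0.0, 0.0]
force: [-0.9, -0.1, -0.2]
opening: 85.5
grasp_force: 0.0
[481.82776484  29.67435416  96.19209867] [ 9.99624503e-01 -2.74014194e-02 -1.20783057e-04  3.19023115e-05] [0.02056653 0.03160362 0.04748626]
scene
shoulder 89 [476.8  31.2] [53.8 46.3] 71.6 z [90.4 93.  95.2]
body 396 [469.8  43.9] [66.9 37.4] 37.4 z [37.7 60.6 82.8]
cap 188 [478.3  31.2] [41.7 41.7] 11.7 z [101.6 116.2 120.5]
side
shoulder 36 [479.1  10.1] [45.8 30.2] 0.7 z [90.2 91.8 95.6]
body 271 [488.2  12.5] [67.2 36.7] 29.9 z [38.4 60.1 81.8]
cap 52 [483.  20.] [43.5 33.8] 29.1 z [101.8 112.9 119.2]
wrist
shoulder 2281 [481.1  27.7] [50.2 49. ] 80.1 z [90.8 93.7 94.9]
body 1597 [503.9  24.2] [49.9  4.7] 82.0 z [38.7 65.3 83.2]
cap 7189 [481.1  28.1] [42.3 43.2] 7.0 z [106.7 120.2 121.3]
```

View pics/crop5.png

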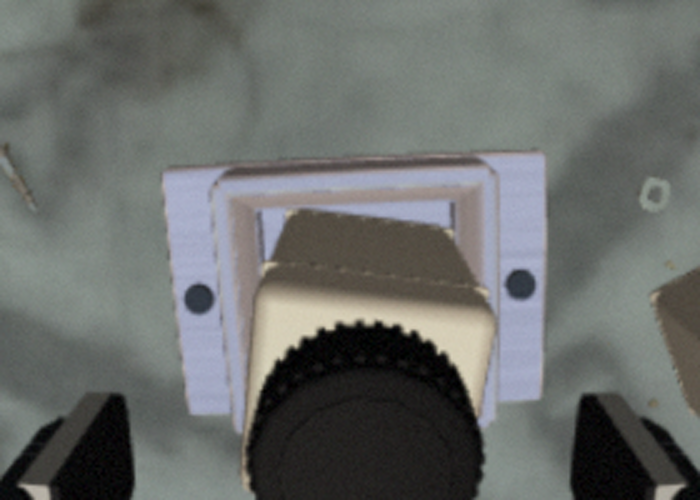

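The crop shows the tall jar seated in the pocket, turned about -9.5°, with its cap straight. Next I'll grip the body and measure the shelf.

```bash
python3 -m handwheel '[{"tx":0,"ty":-0.001,"tz":-0.02,"wx":0,"wy":0,"wz":-6},{"tx":0,"ty":0,"tz":-0.0195,"wx":0,"wy":0,"wz":0},{"tx":0,"ty":0,"tz":0,"wx":0,"wy":0,"wz":0}]' 0
python3 -m handwheel '[{"tx":0,"ty":0,"tz":0,"wx":0,"wy":0,"wz":0},{"tx":0,"ty":0,"tz":0,"wx":0,"wy":0,"wz":0},{"tx":0,"ty":0,"tz":0,"wx":0,"wy":0,"wz":0},{"tx":0,"ty":0,"tz":0,"wx":0,"wy":0,"wz":0},{"tx":0,"ty":0,"tz":0,"wx":0,"wy":0,"wz":0},{"tx":0,"ty":0,"tz":0,"wx":0,"wy":0,"wz":0}]' 1 40
python3 - <<'E'
from h import *
for n in("scene","side","wrist"):
    p,d,K,T=load(n+"5");w=(fcloud if n=="wrist" else cloud)(d,K,T)
    for z0,z1 in((40,58),(48,58)):
        m=((w[...,2]>z0)&(w[...,2]<z1)&(w[...,0]>350)&(w[...,0]<800)&(w[...,1]>170)&(w[...,1]<460)).astype(np.uint8)
        m=cv2.morphologyEx(m,cv2.MORPH_OPEN,np.ones((3,3))) if z0==40 else m
        k,l,st,c=cv2.connectedComponentsWithStats(m)
        for i in np.argsort(-st[1:,4])[:2 if z0==48 else 1]+1:
            q=w[l==i];r=cv2.minAreaRect(q[:,:2].astype(np.float32));print(n,z0,len(q),np.round(r[0]),np.round(r[1]),round(r[2],1),np.percentile(q[:,2],[5,50,95]).round(1))
E
```

```text
clock: 11.35
eef_pos: [480.8, 28.6, 55.8]
eef_rot: [0.997, -0.08, -0.002, 0.0]
force: [0.2, -0.3, 0.6]
opening: 85.5
grasp_force: 0.0
clock: 12.1
eef_pos: [482.4, 28.5, 57.8]
eef_rot: [0.997, -0.08, 0.001, 0.0]
force: [-0.7, -2.2, 6.0]
opening: 49.5
grasp_force: 41.5
scene 40 3270 [567. 327.] [262. 141.] 10.9 [42.9 44.8 52.5]
scene 48 238 [554. 391.] [262.  10.] 10.7 [48.8 52.1 53.8]
scene 48 215 [579. 262.] [258.  10.] 10.6 [48.5 51.9 54.1]
side 40 870 [589. 325.] [219. 150.] 11.2 [40.7 43.3 50.5]
side 48 67 [610. 262.] [187.  18.] 10.9 [48.3 50.  52.5]
side 48 23 [581. 391.] [74. 14.] 8.1 [48.5 50.2 51.4]
wrist 40 15323 [577. 326.] [279. 143.] 10.3 [43.2 45.4 53.1]
wrist 48 2359 [578. 259.] [258.  15.] 11.7 [48.6 52.4 54. ]
wrist 48 321 [460. 371.] [65. 12.] 10.5 [48.4 51.9 53.9]
```

```bash
python3 -m handwheel '[{"tx":0,"ty":0,"tz":0.03,"wx":0,"wy":0,"wz":0},{"tx":0,"ty":0,"tz":0.05,"wx":0,"wy":0,"wz":0},{"tx":0.024,"ty":0.0515,"tz":0,"wx":0,"wy":0,"wz":3.3},{"tx":0.024,"ty":0.0515,"tz":0,"wx":0,"wy":0,"wz":3.3},{"tx":0.024,"ty":0.0515,"tz":0,"wx":0,"wy":0,"wz":3.3},{"tx":0.024,"ty":0.0515,"tz":0,"wx":0,"wy":0,"wz":3.3},{"tx":0.024,"ty":0.0515,"tz":0,"wx":0,"wy":0,"wz":3.3},{"tx":0.024,"ty":0.0515,"tz":0,"wx":0,"wy":0,"wz":3.3},{"tx":0,"ty":0,"tz":0,"wx":0,"wy":0,"wz":0},{"tx":0,"ty":0,"tz":0,"wx":0,"wy":0,"wz":0}]'
```

```text
clock: 13.35
eef_pos: [624.7, 337.2, 135.1]
eef_rot: [0.996, 0.092, -0.002, 0.001]
force: [-0.5, -0.9, -3.9]
opening: 49.5
grasp_force: 43.5
```

```bash
python3 -m handwheel '[{"tx":0,"ty":0,"tz":-0.018,"wx":0,"wy":0,"wz":0},{"tx":0,"ty":0,"tz":-0.012,"wx":0,"wy":0,"wz":0},{"tx":0,"ty":0,"tz":-0.005,"wx":0,"wy":0,"wz":0},{"tx":0,"ty":0,"tz":-0.002,"wx":0,"wy":0,"wz":0},{"tx":0,"ty":0,"tz":0,"wx":0,"wy":0,"wz":0}]'
python3 -m handwheel '[{"tx":0,"ty":0,"tz":-0.001,"wx":0,"wy":0,"wz":0},{"tx":0,"ty":0,"tz":0,"wx":0,"wy":0,"wz":0}]'
```

```text
clock: 13.98
eef_pos: [626.0, 337.6, 100.1]
eef_rot: [0.996, 0.092, 0.0, -0.0]
force: [0.1, 0.2, -4.2]
opening: 49.8
grasp_force: 43.5
clock: 14.22
eef_pos: [625.9, 337.7, 99.1]
eef_rot: [0.996, 0.092, 0.0, -0.0]
force: [-0.4, 0.6, -3.7]
opening: 49.7
grasp_force: 43.5
```

```bash
python3 -m handwheel '[{"tx":0,"ty":0,"tz":-0.002,"wx":0,"wy":0,"wz":0},{"tx":0,"ty":0,"tz":0,"wx":0,"wy":0,"wz":0}]'
python3 -m handwheel '[{"tx":0,"ty":0,"tz":0,"wx":0,"wy":0,"wz":0},{"tx":0,"ty":0,"tz":0,"wx":0,"wy":0,"wz":0},{"tx":0,"ty":0,"tz":0,"wx":0,"wy":0,"wz":0},{"tx":0,"ty":0,"tz":0,"wx":0,"wy":0,"wz":0},{"tx":0,"ty":0,"tz":0.05,"wx":0,"wy":0,"wz":0},{"tx":0,"ty":0,"tz":0.05,"wx":0,"wy":0,"wz":0},{"tx":0,"ty":0,"tz":0.02,"wx":0,"wy":0,"wz":0},{"tx":0,"ty":0,"tz":0,"wx":0,"wy":0,"wz":0}]' 0
python3 - <<'E'
from workcell import robot
from h import *
for n in("scene","side"):
    m=robot.camera_model(n);p,d=robot.capture(n);K,T=m["intrinsics"],m["pose"]
    Q=cloud(d,K,T).reshape(-1,3);print(n);box(Q,"cap",(590,670),(290,390),(154,170));box(Q,"shoulder",(590,670),(290,390),(129,137));box(Q,"body",(590,670),(290,390),(60,125))
    boxes(Q)
E
```

```text
clock: 14.48
eef_pos: [626.1, 337.8, 97.2]
eef_rot: [0.996, 0.092, 0.0, -0.0]
force: [-0.2, 0.3, -1.9]
opening: 49.7
grasp_force: 43.6
clock: 15.48
eef_pos: [626.6, 338.1, 219.1]
eef_rot: [0.996, 0.092, 0.002, -0.001]
force: [-0.3, 0.2, -0.5]
opening: 85.2
grasp_force: 0.0
scene
cap 117 [622.8 339.8] [40.6 36.9] 65.6 z [154.5 158.6 159.9]
shoulder 104 [622.2 339.9] [47.9 48.1] 9.4 z [129.7 132.  135.4]
body 629 [611.  347.8] [68.2 36.9] 57.9 z [ 63.9  93.2 121.8]
tall body 0
tall top 0
tall cap 0
short body 122 [458.6 -73.4] [31.4  7.9] 24.1 z [17.9 36.3 53.1]
short top 22 [467.4 -74.9] [12.9 30.4] 77.1 z [56.7 58.5 61.1]
short cap 0
holder top 189 [480.5  30. ] [83.1 84.7] 89.4 z [22.4 24.7 26.6]
holder base 426 [479.5  31. ] [120.   85.8] 89.8 z [ 3.6  5.8 11.2]
side
cap 39 [625.2 332.8] [41.7 38.4] 50.3 z [154.2 155.8 158.3]
shoulder 32 [623.7 321.2] [33.2 54.4] 76.7 z [129.3 131.3 136. ]
body 265 [625.8 329.9] [52.7 50.7] 5.8 z [ 64.1  93.3 121.3]
tall body 0
tall top 0
tall cap 0
short body 261 [ 455.8 -118.1] [38. 67.] 72.7 z [16.6 35.6 52.9]
short top 66 [ 462.5 -109.5] [48.8 43.4] 22.4 z [56.4 57.6 61.4]
short cap 91 [ 460.6 -103.3] [39.2 42. ] 82.9 z [81.7 84.2 86.2]
holder top 72 [480.4  22.3] [85.  80.4] 89.3 z [22.1 23.1 25.1]
holder base 124 [496.6  18.8] [ 50.7 111.2] 23.0 z [ 3.2  5.6 11.5]
```

```bash
python3 -m handwheel '[{"tx":-0.0207,"ty":-0.055,"tz":0,"wx":0,"wy":0,"wz":1.6},{"tx":-0.0207,"ty":-0.055,"tz":0,"wx":0,"wy":0,"wz":1.6},{"tx":-0.0207,"ty":-0.055,"tz":0,"wx":0,"wy":0,"wz":1.6},{"tx":-0.0207,"ty":-0.055,"tz":0,"wx":0,"wy":0,"wz":1.6},{"tx":-0.0207,"ty":-0.055,"tz":0,"wx":0,"wy":0,"wz":1.6},{"tx":-0.0207,"ty":-0.055,"tz":0,"wx":0,"wy":0,"wz":1.6},{"tx":-0.0207,"ty":-0.055,"tz":0,"wx":0,"wy":0,"wz":1.6},{"tx":-0.0207,"ty":-0.055,"tz":0,"wx":0,"wy":0,"wz":1.6},{"tx":0,"ty":0,"tz":0,"wx":0,"wy":0,"wz":0},{"tx":0,"ty":0,"tz":0,"wx":0,"wy":0,"wz":0}]' 0
python3 - <<'E'
from workcell import robot
from h import *
n="wrist";m=robot.camera_model(n);p,d=robot.capture(n);K,T=m["intrinsics"],m["pose"]
s=robot.get_state();print(s["eef_pos"],s["eef_rot"]);Q=fcloud(d,K,T).reshape(-1,3);boxes(Q)
E
```

```text
clock: 16.82
eef_pos: [459.8, -102.1, 215.8]
eef_rot: [0.979, 0.202, -0.001, -0.001]
force: [-0.1, 0.2, -0.0]
opening: 85.4
grasp_force: 0.0
[ 460.12818469 -101.5558122   215.95572848] [ 9.79215942e-01  2.02818606e-01 -6.66320455e-04 -5.54536988e-04]
tall body 0
tall top 0
tall cap 0
short body 228 [482.9 -90.4] [ 2.6 48.3] 24.5 z [18.4 38.6 49.8]
short top 704 [ 460.  -100.7] [50.5 51. ] 23.2 z [56.5 59.5 61.1]
short cap 1654 [ 460.6 -100.7] [43.1 41.9] 37.3 z [84.4 86.6 87.9]
holder top 1778 [479.9  27.9] [82.7 83.3] 89.6 z [22.6 25.5 27.2]
holder base 4164 [513.7  41.3] [162.5 147.4] 4.0 z [4.9 6.3 8.4]
```

```bash
python3 -m handwheel '[{"tx":0,"ty":0,"tz":-0.05,"wx":0,"wy":0,"wz":0},{"tx":0,"ty":0.001,"tz":-0.05,"wx":0,"wy":0,"wz":0},{"tx":0,"ty":0,"tz":-0.05,"wx":0,"wy":0,"wz":0},{"tx":0,"ty":0,"tz":-0.03,"wx":0,"wy":0,"wz":0},{"tx":0,"ty":0,"tz":-0.013,"wx":0,"wy":0,"wz":0},{"tx":0,"ty":0,"tz":0,"wx":0,"wy":0,"wz":0},{"tx":0,"ty":0,"tz":0,"wx":0,"wy":0,"wz":0}]' 0
python3 -m handwheel '[{"tx":0,"ty":0,"tz":0,"wx":0,"wy":0,"wz":0},{"tx":0,"ty":0,"tz":0,"wx":0,"wy":0,"wz":0},{"tx":0,"ty":0,"tz":0,"wx":0,"wy":0,"wz":0},{"tx":0,"ty":0,"tz":0,"wx":0,"wy":0,"wz":0},{"tx":0,"ty":0,"tz":0,"wx":0,"wy":0,"wz":0},{"tx":0,"ty":0,"tz":0,"wx":0,"wy":0,"wz":0}]' 1 40
```

```text
clock: 17.75
eef_pos: [461.4, -101.2, 24.9]
eef_rot: [0.979, 0.203, 0.001, 0.001]
force: [0.5, 0.6, 0.2]
opening: 85.2
grasp_force: 0.0
clock: 18.5
eef_pos: [460.7, -101.5, 24.7]
eef_rot: [0.979, 0.202, 0.001, 0.0]
force: [-0.8, 1.5, 6.5]
opening: 49.6
grasp_force: 42.8
```

```bash
python3 -m handwheel '[{"tx":0,"ty":0,"tz":0.03,"wx":0,"wy":0,"wz":0},{"tx":0,"ty":0,"tz":0.04,"wx":0,"wy":0,"wz":0},{"tx":0.0065,"ty":0.043,"tz":0,"wx":0,"wy":0,"wz":-8},{"tx":0.0065,"ty":0.043,"tz":0,"wx":0,"wy":0,"wz":-8},{"tx":0.0065,"ty":0.043,"tz":0,"wx":0,"wy":0,"wz":-7.4},{"tx":0,"ty":0,"tz":0,"wx":0,"wy":0,"wz":0},{"tx":0,"ty":0,"tz":0,"wx":0,"wy":0,"wz":0}]'
```

```text
clock: 19.38
eef_pos: [479.1, 27.3, 93.5]
eef_rot: [1.0, 0.0, -0.001, 0.0]
force: [0.0, -0.6, -2.4]
opening: 49.6
grasp_force: 43.3
```

```bash
python3 -m handwheel '[{"tx":0.001,"ty":0.001,"tz":-0.03,"wx":0,"wy":0,"wz":0},{"tx":0,"ty":0,"tz":-0.012,"wx":0,"wy":0,"wz":0},{"tx":0,"ty":0,"tz":-0.01,"wx":0,"wy":0,"wz":0},{"tx":0,"ty":0,"tz":-0.008,"wx":0,"wy":0,"wz":0},{"tx":0,"ty":0,"tz":-0.002,"wx":0,"wy":0,"wz":0},{"tx":0,"ty":0,"tz":0,"wx":0,"wy":0,"wz":0}]'
```

```text
clock: 20.12
eef_pos: [480.9, 28.6, 32.0]
eef_rot: [1.0, -0.0, 0.0, 0.0]
force: [0.4, -0.1, -2.4]
opening: 49.2
grasp_force: 43.2
```

```bash
python3 -m handwheel '[{"tx":0,"ty":0,"tz":-0.0015,"wx":0,"wy":0,"wz":0},{"tx":0,"ty":0,"tz":0,"wx":0,"wy":0,"wz":0}]'
python3 -m handwheel '[{"tx":0,"ty":0,"tz":0,"wx":0,"wy":0,"wz":0},{"tx":0,"ty":0,"tz":0,"wx":0,"wy":0,"wz":0},{"tx":0,"ty":0,"tz":0,"wx":0,"wy":0,"wz":0},{"tx":0,"ty":0,"tz":0,"wx":0,"wy":0,"wz":0},{"tx":0,"ty":0,"tz":0.03,"wx":0,"wy":0,"wz":0},{"tx":0,"ty":0,"tz":0.0095,"wx":0,"wy":0,"wz":0},{"tx":0,"ty":0,"tz":0,"wx":0,"wy":0,"wz":0}]' 0
python3 - <<'E'
from workcell import robot
from h import *
s=robot.get_state();print(s["eef_pos"],s["eef_rot"])
for n in("scene","side","wrist"):
    m=robot.camera_model(n);p,d=robot.capture(n);K,T=m["intrinsics"],m["pose"]
    cv2.imwrite(f"pics/{n}6.png",p[...,::-1])
    Q=(fcloud if n=="wrist" else cloud)(d,K,T).reshape(-1,3);print(n);box(Q,"shoulder",(440,520),(-10,70),(62,69));box(Q,"body",(440,520),(-10,70),(32,60));box(Q,"cap",(440,520),(5,55),(74,94))
E
```

```text
clock: 20.38
eef_pos: [481.2, 28.7, 30.8]
eef_rot: [1.0, -0.0, 0.001, 0.0]
force: [0.7, 0.2, -1.0]
opening: 49.8
grasp_force: 43.4
clock: 21.25
eef_pos: [481.1, 28.6, 70.2]
eef_rot: [1.0, -0.0, 0.001, 0.0]
force: [-1.1, -0.2, -0.4]
opening: 85.8
grasp_force: 0.0
[481.09386825  28.64404409  70.2357274 ] [ 9.99999692e-01 -1.79572581e-04  7.63142008e-04  2.92875578e-05]
scene
shoulder 91 [482.3  33. ] [52.  48.2] 5.2 z [62.3 64.8 66.9]
body 229 [469.5  42.3] [68.2 35.9] 46.4 z [34.  46.5 58.5]
cap 187 [480.1  32. ] [42.  41.7] 59.1 z [75.3 89.1 93. ]
side
shoulder 44 [482.1  21.8] [47.1 48.1] 1.6 z [62.6 63.6 65. ]
body 130 [481.9   3.9] [46.5 12.1] 1.6 z [33.2 46.7 58.6]
cap 56 [481.9  24.5] [40.1 31. ] 0.7 z [75.6 86.3 91.5]
wrist
shoulder 2246 [483.3  29.4] [46.3 50.4] 0.0 z [62.9 65.6 67. ]
body 1041 [505.4  29. ] [49.4  3.7] 88.8 z [34.3 48.5 58.6]
cap 7039 [481.7  29.2] [43.4 42.8] 80.8 z [80.9 92.5 93.6]
```

The short jar is seated: shoulder at 66 and cap top near 92.5, as expected. I'll turn the open hand 80° anticlockwise, then grip the cap.

```bash
python3 -m handwheel '[{"tx":0,"ty":0,"tz":0,"wx":0,"wy":0,"wz":10},{"tx":0,"ty":0,"tz":0,"wx":0,"wy":0,"wz":10},{"tx":0,"ty":0,"tz":0,"wx":0,"wy":0,"wz":10},{"tx":0,"ty":0,"tz":0,"wx":0,"wy":0,"wz":10},{"tx":0,"ty":0,"tz":0,"wx":0,"wy":0,"wz":10},{"tx":0,"ty":0,"tz":0,"wx":0,"wy":0,"wz":10},{"tx":0,"ty":0,"tz":0,"wx":0,"wy":0,"wz":10},{"tx":0,"ty":0,"tz":0,"wx":0,"wy":0,"wz":10},{"tx":0,"ty":0,"tz":0,"wx":0,"wy":0,"wz":0}]' 0
python3 -m handwheel '[{"tx":0,"ty":0,"tz":0,"wx":0,"wy":0,"wz":0},{"tx":0,"ty":0,"tz":0,"wx":0,"wy":0,"wz":0},{"tx":0,"ty":0,"tz":0,"wx":0,"wy":0,"wz":0},{"tx":0,"ty":0,"tz":0,"wx":0,"wy":0,"wz":0},{"tx":0,"ty":0,"tz":0,"wx":0,"wy":0,"wz":0},{"tx":0,"ty":0,"tz":0,"wx":0,"wy":0,"wz":0}]' 1 30
T='from workcell import robot
s=robot.get_state();print(s["ft_torque"].round(3),s["joint_positions"][5].round(3))'
python3 -c "$T"
python3 -m handwheel '[{"tx":0,"ty":0,"tz":0,"wx":0,"wy":0,"wz":-5},{"tx":0,"ty":0,"tz":0,"wx":0,"wy":0,"wz":-5},{"tx":0,"ty":0,"tz":0,"wx":0,"wy":0,"wz":-5}]'; python3 -c "$T"
python3 -m handwheel '[{"tx":0,"ty":0,"tz":0,"wx":0,"wy":0,"wz":-5},{"tx":0,"ty":0,"tz":0,"wx":0,"wy":0,"wz":-5}]'; python3 -c "$T"
```

```text
clock: 22.52
eef_pos: [480.3, 28.6, 69.1]
eef_rot: [0.767, 0.642, -0.001, -0.0]
force: [-0.4, 0.6, 0.3]
opening: 85.4
grasp_force: 0.0
clock: 23.28
eef_pos: [480.9, 28.6, 69.9]
eef_rot: [0.766, 0.643, 0.0, 0.0]
force: [0.6, 0.2, 0.3]
opening: 41.0
grasp_force: 32.0
[-0.025 -0.054 -0.016] 0.211
clock: 23.65
eef_pos: [479.8, 28.5, 69.7]
eef_rot: [0.844, 0.536, -0.001, -0.0]
force: [-1.4, -0.1, 1.2]
opening: 41.0
grasp_force: 32.1
[-0.09   0.257  0.044] 0.475
clock: 23.9
eef_pos: [479.7, 28.5, 69.6]
eef_rot: [0.888, 0.46, -0.001, -0.0]
force: [-0.7, -0.7, 0.5]
opening: 41.0
grasp_force: 32.1
[-0.041  0.261  0.132] 0.65
```

This cap turns at about the drag torque, so it is loose. Keep turning.

```bash
T='from workcell import robot
s=robot.get_state();print(s["ft_torque"].round(3),s["joint_positions"][5].round(3))'
python3 -m handwheel '[{"tx":0,"ty":0,"tz":0,"wx":0,"wy":0,"wz":-7},{"tx":0,"ty":0,"tz":0,"wx":0,"wy":0,"wz":-7}]'; python3 -c "$T"
python3 -m handwheel '[{"tx":0,"ty":0,"tz":0,"wx":0,"wy":0,"wz":-7},{"tx":0,"ty":0,"tz":0,"wx":0,"wy":0,"wz":-7}]'; python3 -c "$T"
python3 -m handwheel '[{"tx":0,"ty":0,"tz":0,"wx":0,"wy":0,"wz":-7},{"tx":0,"ty":0,"tz":0,"wx":0,"wy":0,"wz":-7}]'; python3 -c "$T"
```

```text
clock: 24.15
eef_pos: [480.3, 28.0, 69.7]
eef_rot: [0.937, 0.35, -0.001, 0.001]
force: [-1.4, -3.8, 1.6]
opening: 41.1
grasp_force: 32.1
[-0.724  0.227  0.988] 0.893
clock: 24.4
eef_pos: [478.2, 27.6, 69.7]
eef_rot: [0.972, 0.233, -0.003, 0.001]
force: [-6.5, -3.7, 6.6]
opening: 41.0
grasp_force: 33.3
[-0.608  0.78   0.926] 1.138
clock: 24.65
eef_pos: [477.5, 27.9, 69.8]
eef_rot: [0.994, 0.113, -0.004, 0.001]
force: [-6.7, -1.9, 7.2]
opening: 41.0
grasp_force: 33.6
[-0.258  0.957  0.615] 1.382
```

The stop was reached after about 35° of turning: the torque rose to about 0.95 N m and the fingers slipped. I'll hold, release, square up to the body and check.

```bash
python3 -m handwheel '[{"tx":0,"ty":0,"tz":0,"wx":0,"wy":0,"wz":-4},{"tx":0,"ty":0,"tz":0,"wx":0,"wy":0,"wz":0},{"tx":0,"ty":0,"tz":0,"wx":0,"wy":0,"wz":0},{"tx":0,"ty":0,"tz":0,"wx":0,"wy":0,"wz":0}]'
python3 -m handwheel '[{"tx":0,"ty":0,"tz":0,"wx":0,"wy":0,"wz":0},{"tx":0,"ty":0,"tz":0,"wx":0,"wy":0,"wz":0},{"tx":0,"ty":0,"tz":0,"wx":0,"wy":0,"wz":0},{"tx":0.001,"ty":0,"tz":0,"wx":0,"wy":0,"wz":-9},{"tx":0.001,"ty":0,"tz":0,"wx":0,"wy":0,"wz":-9},{"tx":0,"ty":0,"tz":0,"wx":0,"wy":0,"wz":0},{"tx":0,"ty":0,"tz":0,"wx":0,"wy":0,"wz":0}]' 0
python3 - <<'E'
from workcell import robot
from h import *
n="wrist";m=robot.camera_model(n);s=robot.get_state();p,d=robot.capture(n);K,T=m["intrinsics"],m["pose"];print(s["eef_pos"],s["eef_rot"])
Q=fcloud(d,K,T).reshape(-1,3);box(Q,"shoulder",(440,520),(-10,70),(62,69));box(Q,"cap",(440,520),(5,55),(74,94))
E
```

```text
clock: 25.15
eef_pos: [477.5, 28.0, 69.8]
eef_rot: [0.997, 0.08, -0.003, 0.001]
force: [-7.1, -1.8, 6.9]
opening: 40.8
grasp_force: 33.7
clock: 26.02
eef_pos: [482.8, 28.7, 69.8]
eef_rot: [0.997, -0.078, -0.0, 0.0]
force: [0.5, -0.6, 0.3]
opening: 85.3
grasp_force: 0.0
[482.75856465  28.65665541  69.79038197] [ 9.96986365e-01 -7.75769761e-02 -8.29444735e-06  3.36293868e-05]
shoulder 2221 [482.4  27.6] [50.4 46.2] 79.9 z [62.7 65.6 66.9]
cap 6920 [481.   28.2] [42.3 43.4] 3.4 z [80.  92.2 93.3]
```

```bash
python3 -m handwheel '[{"tx":-0.001,"ty":-0.001,"tz":-0.02,"wx":0,"wy":0,"wz":-1},{"tx":0,"ty":0,"tz":-0.0187,"wx":0,"wy":0,"wz":0},{"tx":0,"ty":0,"tz":0,"wx":0,"wy":0,"wz":0}]' 0
python3 -m handwheel '[{"tx":0,"ty":0,"tz":0,"wx":0,"wy":0,"wz":0},{"tx":0,"ty":0,"tz":0,"wx":0,"wy":0,"wz":0},{"tx":0,"ty":0,"tz":0,"wx":0,"wy":0,"wz":0},{"tx":0,"ty":0,"tz":0,"wx":0,"wy":0,"wz":0},{"tx":0,"ty":0,"tz":0,"wx":0,"wy":0,"wz":0},{"tx":0,"ty":0,"tz":0,"wx":0,"wy":0,"wz":0}]' 1 40
```

```text
clock: 26.45
eef_pos: [480.7, 27.6, 30.2]
eef_rot: [0.996, -0.087, -0.002, 0.0]
force: [0.2, -0.4, -0.6]
opening: 85.3
grasp_force: 0.0
clock: 27.2
eef_pos: [482.5, 27.5, 32.1]
eef_rot: [0.996, -0.087, 0.001, 0.0]
force: [-0.1, -0.9, 6.4]
opening: 49.3
grasp_force: 42.6
```

```bash
python3 -m handwheel '[{"tx":0,"ty":0,"tz":0.03,"wx":0,"wy":0,"wz":0},{"tx":0,"ty":0,"tz":0.05,"wx":0,"wy":0,"wz":0},{"tx":0.004,"ty":0.048,"tz":0,"wx":0,"wy":0,"wz":3.4},{"tx":0.004,"ty":0.048,"tz":0,"wx":0,"wy":0,"wz":3.4},{"tx":0.004,"ty":0.048,"tz":0,"wx":0,"wy":0,"wz":3.4},{"tx":0.004,"ty":0.048,"tz":0,"wx":0,"wy":0,"wz":3.4},{"tx":0.004,"ty":0.048,"tz":0,"wx":0,"wy":0,"wz":3.4},{"tx":0.004,"ty":0.048,"tz":0,"wx":0,"wy":0,"wz":3.4},{"tx":0,"ty":0,"tz":0,"wx":0,"wy":0,"wz":0},{"tx":0,"ty":0,"tz":0,"wx":0,"wy":0,"wz":0}]'
python3 -m handwheel '[{"tx":0,"ty":0,"tz":-0.018,"wx":0,"wy":0,"wz":0},{"tx":0,"ty":0,"tz":-0.012,"wx":0,"wy":0,"wz":0},{"tx":0,"ty":0,"tz":-0.005,"wx":0,"wy":0,"wz":0},{"tx":0,"ty":0,"tz":-0.002,"wx":0,"wy":0,"wz":0},{"tx":0,"ty":0,"tz":0,"wx":0,"wy":0,"wz":0}]'
```

```text
clock: 28.45
eef_pos: [504.8, 314.9, 110.2]
eef_rot: [0.996, 0.091, -0.001, 0.001]
force: [0.4, -0.4, -2.7]
opening: 49.2
grasp_force: 44.5
clock: 29.08
eef_pos: [505.9, 315.6, 74.4]
eef_rot: [0.996, 0.09, 0.0, -0.0]
force: [-0.0, -0.5, -3.3]
opening: 49.2
grasp_force: 44.5
```

Bottom at about 48; lower by 3 and release.

```bash
python3 -m handwheel '[{"tx":0,"ty":0,"tz":-0.002,"wx":0,"wy":0,"wz":0},{"tx":0,"ty":0,"tz":-0.001,"wx":0,"wy":0,"wz":0},{"tx":0,"ty":0,"tz":0,"wx":0,"wy":0,"wz":0}]'
python3 -m handwheel '[{"tx":0,"ty":0,"tz":0,"wx":0,"wy":0,"wz":0},{"tx":0,"ty":0,"tz":0,"wx":0,"wy":0,"wz":0},{"tx":0,"ty":0,"tz":0,"wx":0,"wy":0,"wz":0},{"tx":0,"ty":0,"tz":0,"wx":0,"wy":0,"wz":0},{"tx":0,"ty":0,"tz":0.05,"wx":0,"wy":0,"wz":0},{"tx":0,"ty":0,"tz":0.05,"wx":0,"wy":0,"wz":0},{"tx":0,"ty":0,"tz":0.05,"wx":0,"wy":0,"wz":0},{"tx":0,"ty":-0.03,"tz":0.02,"wx":0,"wy":0,"wz":0},{"tx":0,"ty":0,"tz":0,"wx":0,"wy":0,"wz":0},{"tx":0,"ty":0,"tz":0,"wx":0,"wy":0,"wz":0}]' 0
python3 - <<'E'
from workcell import robot
from h import *
for n in("scene","side"):
    m=robot.camera_model(n);p,d=robot.capture(n);K,T=m["intrinsics"],m["pose"];cv2.imwrite(f"pics/{n}9.png",p[...,::-1])
    Q=cloud(d,K,T).reshape(-1,3);print(n)
    box(Q,"tcap",(590,670),(290,390),(154,170));box(Q,"tsh",(590,670),(290,390),(129,137));box(Q,"scap",(470,550),(270,360),(126,140));box(Q,"ssh",(470,550),(270,360),(101,108))
E
```

```text
clock: 29.45
eef_pos: [505.8, 315.7, 71.3]
eef_rot: [0.996, 0.09, 0.0, 0.0]
force: [-0.0, 0.2, -2.9]
opening: 49.5
grasp_force: 44.7
clock: 30.7
eef_pos: [505.3, 285.8, 240.3]
eef_rot: [0.996, 0.09, -0.001, 0.0]
force: [-0.2, 0.1, 0.5]
opening: 85.5
grasp_force: 0.0
scene
tcap 118 [622.5 340.6] [41.  37.7] 54.5 z [154.8 158.5 159.7]
tsh 112 [622.9 340.4] [48.8 50.1] 5.7 z [129.2 132.2 135.8]
scap 145 [502.1 319.1] [41.2 40.8] 58.2 z [127.  130.6 132.1]
ssh 123 [504.1 317.2] [50.7 50.9] 7.1 z [101.4 104.1 106.2]
side
tcap 39 [623.8 333.5] [33.4 40.6] 28.2 z [154.4 156.6 158.8]
tsh 38 [617.6 325. ] [36.2 61.7] 56.5 z [129.2 131.1 136.4]
scap 41 [505.4 310.6] [40.3 37.9] 83.6 z [126.5 128.1 130.6]
ssh 36 [505.6 308.9] [46.5 42.8] 9.1 z [101.2 103.1 106.6]
```

View pics/scene9.png

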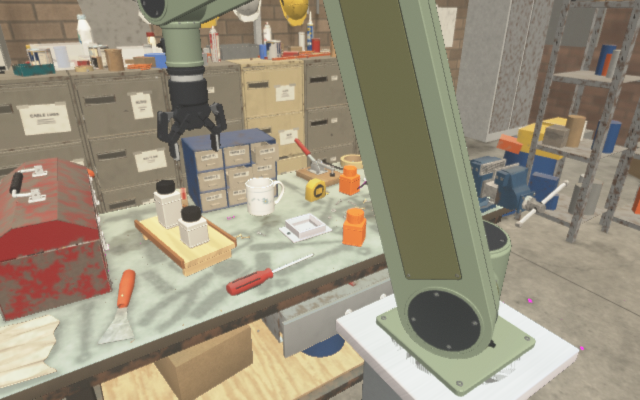

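Both jars stand upright on the shelf, at pixels (167,205) and (193,228). The cap heights are as expected, the bystanders visible in the picture look unmoved, and the gripper is clear.

```bash
python3 -c "
from workcell import robot
print(robot.hand_in())"
```

```text
the job is handed in; nothing more can be done
None
```

I handed the job in at about 31 s, with no verdict returned: the tall jar's cap met its stop almost at once (at most slightly loose), the short jar's cap was loose and is now turned to its stop, and both jars stand upright and released on the low shelf.

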